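# Lay out wooden wheels from a leaning drying stand in rows on the oiling tray

### The arm

A 6-joint arm with a two-finger parallel gripper is mounted at the origin on the work surface. World frame = base frame: x ahead of the robot, y to its left, z up, the work surface at z = 0. Lengths are in m, angles in degrees, forces in N, time in s.
With the tool pointing down it reaches from about 0.4 to 0.925 m from the base axis. Payload 12.5 kg.
Tool frame: the origin (TCP) lies on the centre line of the jaws, within the pads' length; the fingertips stand 17 mm ahead of it and the grasp point (between the pads) lies 2 mm behind it; z points along the fingers, y is the direction in which the jaws open and shut (so a half turn about z gives the same grasp; the last joint's range is limited). The gripper opens to 95 mm and grips with 3 to 60 N. Pads are 20 mm wide; open, the fingers measure 119 mm over their backs; the gripper's body (75 mm by 180 mm) begins 59 mm behind the grasp point.
Start: joints at [58.465, 28.126, 89.318, -0, 62.55, -6.05], TCP at [0.269, 0.564, 0.232] pointing down, gripper open.
Joint ranges: [-177.58, 177.58], [-47.91, 125.51], [2.72, 160], [-65.01, 245.01], [3.68, 167.84], [-153.87, 153.87]. Speed limits (degrees/s): [127.2, 127.2, 159.86, 180, 180, 180].

### API

Orientations are given as [roll, pitch, yaw] about the fixed x, y, z axes, in that order (R = Rz(yaw) Ry(pitch) Rx(roll)).
In Python, from plant import ctrl gives the robot as it stands.
- The arm moves only by the tool arm_command, never from a script. Its argument "moves" is text: rows parted by semicolons, each of 6 numbers parted by spaces: the shift along the tool's x, y, z as a fraction of full scale, then the turn, a rotation vector about the tool's x, y, z as a fraction of full scale. In form: x y z ax ay az; .... A call has 1 to 20 rows; each row is the pose to reach, as a shift and turn from the pose measured when the call began, along the tool's axes at that moment; what a row does not reach only later rows make up. Full scale, the value 1, is 0.5 m for a shift and 45 degrees for a turn. A row lasts 1/10 s, in which the tool goes at most 50 mm and 8.59 degrees, less where a joint would pass 70% of its speed; a pose out of reach is approached as far as the arm can. A call with a number of a shift or a turn outside -1 to 1 is refused whole. A call with a gripper value outside its range is refused whole. "gripper" is the gripper's target within -1 to 1 (shut at 1, half-way at 0, fully open at -1), set as the call begins (left out, the last holds). The fingers move at their own pace and stop on an object; "newtons" is the grip in N (left out, the last holds). Time passes only in rows, so rows that repeat a pose let the fingers close. It gives the time, the measured TCP pose, the force and the opening at its end, in the units of the state.
- ctrl.sense(): the state, without advancing time (a new reading comes with each control period).
- ctrl.read_camera(name): name is "scene" or "top" or "wrist"; returns a dict with "image" (384x512x3 uint8, red, green, blue), "fx", "fy", "cx", "cy" (pixels), "world_to_cam" (4x4, takes a point from world to camera coordinates). Camera axes: x right, y down, z forward; pixel columns grow to the right and rows downward; lengths in m; the calibration is good to about 2 mm. The wrist camera is an equidistant fisheye: a pixel r from the principal point sees the ray r / f radians off the axis. A picture is of the moment at which its call begins. There is no depth.
- ctrl.job_done(): hands the job in, once; it reports no verdict.
The state is a dict: "clock": time; "joints": joint angles; "joint_vel": joint speeds; "joint_efforts": joint torques, N m; "tcp_pos": TCP position; "ee_rot": TCP orientation; "force": force on the tool from outside, world axes, zero at the start; "ft_torque": the same for the moment, N m; "width": finger opening in m.
Only numpy, scipy, OpenCV 4.12 (cv2) and the standard library are available. Lean on these libraries where they do the work, as an engineer would, in place of code of your own. Each camera call takes 0.05 s, during which the arm holds its last target.

### The job

Slide the three wooden wheels up off the two leaning pins of the drying stand and lay them flat in the tray beside the one already there, so that the four lie in two neat rows for oiling: the light wheels on the pale board and the dark wheels on the dark board, one centred on each white circle. Set them down rather than dropping them, let go, and do not disturb the sanding block, the try square or the oil jar.

Things in the scene. Friction and masses are not known exactly. Their poses are not given: they have to be found in the camera images.
- stand: Fixed drying stand: base board 140 x 200 x 20 mm (x, y, z), origin at the centre of its underside, z up. Two dowels leave the board's top at x = +30, y = +55 and -55 mm, leaning 30 degrees from vertical towards the stand's -x (roughly to the robot): axis (-0.5, 0, 0.866) in its frame. Each has a grey shoulder, 40 mm thick, 50 mm long, then a steel pin 12 mm thick, 50 mm long.
- tip_left (a point): Free upper end of the pin at the stand's +y side, on the pin's axis. This pin carries two wheels, faces touching, the lower one on the shoulder; the pin stands 10 mm out of the upper one. Wheels come off only along the pin past its upper end, upper one first. They sag about 2 mm off the pin's axis, downhill.
- tip_right (a point): Free upper end of the pin at the stand's -y side, on the pin's axis. This pin carries one wheel, resting on the shoulder; the pin stands 30 mm out of it.
- light_1: Light (pale) wooden wheel: plain disc 48 mm in diameter, 20 mm thick, with a 16 mm centre hole, about 30 g. Origin at the centre of the disc, z along its axis. Starts as the upper of the two wheels on the stand's +y pin. Either face may go up in the tray.
- light_2: Light (pale) wooden wheel: plain disc 48 mm in diameter, 20 mm thick, with a 16 mm centre hole, about 30 g. Origin at the centre of the disc, z along its axis. Starts as the lowest wheel on one of the stand's two pins; which pin is drawn anew (the other pin gets the lowest wheel of the other colour). Either face may go up in the tray.
- dark_1: Dark brown wooden wheel: plain disc 48 mm in diameter, 20 mm thick, with a 16 mm centre hole, about 30 g. Origin at the centre of the disc, z along its axis. Starts as the lowest wheel on one of the stand's two pins; which pin is drawn anew (the other pin gets the lowest wheel of the other colour). Either face may go up in the tray.
- dark_2: Dark brown wooden wheel: plain disc 48 mm in diameter, 20 mm thick, with a 16 mm centre hole, about 30 g. Origin at the centre of the disc, z along its axis. Starts already laid in the tray, centred on the circle at the -y end of the dark row board; it belongs there. Either face may go up in the tray.
- tray: Fixed shallow grey tray, 190 x 190 mm outside, 12 mm high, walls and floor 5 mm thick; origin at the centre of its underside, z up. Two row boards lie in it side by side, at x = +40 mm and x = -40 mm of the tray, each running along the tray's y; which lies where is drawn anew.
- row_light: Pale wood row board fixed in the tray, 76 x 170 x 3 mm, long along its y, origin at the centre of its underside (5 mm above the bench). It carries two white painted circles 56 mm in diameter, flush with its top, centred 40 mm either side of its middle along y, for the light wheels.
- light_spot_a (a point): Centre of the white circle at the +y end of the pale wood row board, on the board's top face (8 mm above the bench).
- light_spot_b (a point): Centre of the white circle at the -y end of the pale wood row board, on the board's top face (8 mm above the bench).
- row_dark: Dark brown wood row board fixed in the tray, 76 x 170 x 3 mm, long along its y, origin at the centre of its underside (5 mm above the bench). It carries two white painted circles 56 mm in diameter, flush with its top, centred 40 mm either side of its middle along y, for the dark wheels.
- dark_spot_a (a point): Centre of the white circle at the +y end of the dark brown wood row board, on the board's top face (8 mm above the bench).
- dark_spot_b (a point): Centre of the white circle at the -y end of the dark brown wood row board, on the board's top face (8 mm above the bench).
- sanding_block: Bystander: loose sanding block with orange sole, 100 x 65 x 34 mm, origin under its centre. Leave alone.
- try_square: Bystander: loose try square lying flat, black stock 120 x 24 x 16 mm along its x (origin under the stock's centre), dark steel blade 170 x 30 x 4 mm from the stock towards +y. Leave alone.
- oil_jar: Bystander: loose amber oil jar with a steel cap, 56 mm in diameter, 70 mm tall, origin under its centre. Leave alone.
Things that resemble listed ones, but are neither listed nor needed, are in the scene too. Leave any purple look-alike of the light_1 alone. What is shaped like the dark_1 but blue or green is not meant.

How it is judged (in metres and radians):
At the end, for the whole second after the job is handed in: Light wheels lie on the two circles of the pale board, dark ones on those of the dark board, one per circle in either order, each within 8 mm of the circle's centre, flat within 7 degrees, resting on the board (height within 4 mm) and still (((horizontal distance between light_1 and light_spot_a below 0.008 m and horizontal distance between light_2 and light_spot_b below 0.008 m) or (horizontal distance between light_1 and light_spot_b below 0.008 m and horizontal distance between light_2 and light_spot_a below 0.008 m)) and ((horizontal distance between dark_1 and dark_spot_a below 0.008 m and horizontal distance between dark_2 and dark_spot_b below 0.008 m) or (horizontal distance between dark_1 and dark_spot_b below 0.008 m and horizontal distance between dark_2 and dark_spot_a below 0.008 m)) and z of light_1 in the frame of tray between 0.014 and 0.022 m and angle between the z axis of each of light_1, light_2, dark_1, dark_2 and the z axis of tray, either way round below 0.12 rad and linear speed of each of light_1, light_2, dark_1, dark_2 below 0.02 m/s and z of light_2 in the frame of tray between 0.014 and 0.022 m and z of dark_1 in the frame of tray between 0.014 and 0.022 m and z of dark_2 in the frame of tray between 0.014 and 0.022 m); the robot touches nothing.
It fails at once if the sanding block is pushed more than 20 mm (distance of sanding_block from where it was at the start of the episode above 0.02 m).
It fails at once if the try square is pushed more than 20 mm (distance of try_square from where it was at the start of the episode above 0.02 m).
It fails at once if the oil jar is pushed more than 20 mm (distance of oil_jar from where it was at the start of the episode above 0.02 m).
It fails at once if a wheel is dropped or thrown (faster than 0.6 m/s while out of the fingers) ((linear speed of light_1 above 0.6 m/s and contact force between the fingers and light_1 below 0.05 N) or (linear speed of light_2 above 0.6 m/s and contact force between the fingers and light_2 below 0.05 N) or (linear speed of dark_1 above 0.6 m/s and contact force between the fingers and dark_1 below 0.05 N) or (linear speed of dark_2 above 0.6 m/s and contact force between the fingers and dark_2 below 0.05 N)).
It also fails if it takes over 64 s, if anything falls off the work surface, if the arm or the gripper's body presses on something with over 40 N, if the wrist force passes 120 N, or if a joint passes its speed limit or range.

## Working session

There is one attempt and no reset: what is moved stays moved. The work goes in short steps, Python scripts to look and compute and a tool call to move; the robot and the scene stay as the last step left them, time stands still between calls to the robot, and variables do not carry over. Pictures are saved under pics/ and viewed, and the job is handed in when it is done.

Besides the shell and the picture viewer there is one more tool, called after "Request:" as name(argument=value, ...) on one line, values as JSON. arm_command: Moves the arm, as the interface text tells. Shift numbers are shares of 0.5 m and turn numbers shares of 45 degrees, none past 1 either way. Its arguments: {"type":"object","properties":{"moves":{"type":"string"},"gripper":{"type":"number"},"newtons":{"type":"number"}},"required":["moves"]}

```bash
ls; mkdir -p pics; python3 - <<'E'
from plant import ctrl
import cv2,pickle
print(ctrl.sense())
for n in ("scene","top","wrist"):
    d=ctrl.read_camera(n); pickle.dump(d,open(f"{n}0.pkl","wb"))
    cv2.imwrite(f"pics/{n}0.png",d["image"][:,:,::-1]); print(n,d["fx"],d["fy"],d["cx"],d["cy"],d["world_to_cam"].tolist())
E
```

```text
pics
{'clock': 0.0, 'joints': array([ 5.84636812e+01,  2.81631356e+01,  8.93506710e+01, -3.73201695e-05,
        6.25494843e+01, -6.04891824e+00]), 'joint_vel': array([-0.03015102,  0.00299517, -0.04486495,  0.03844295,  0.10471004,
        0.07081441]), 'joint_efforts': array([-1.09348235e-03, -6.12649941e+01, -2.58178103e+01,  6.92166318e-02,
        4.83726931e-02, -1.63864297e-04]), 'tcp_pos': array([0.26878849, 0.56399366, 0.23106943]), 'ee_rot': array([-1.79937058e+02, -6.63651010e-03,  1.54512613e+02]), 'force': array([0.21346696, 0.33604902, 0.45865664]), 'ft_torque': array([ 0.01877415,  0.03977033, -0.01715364]), 'width': 0.09582986867245422}
scene 371.76839393670997 371.76839393670997 252.3404543370226 188.1428816354428 [[0.6393271905430136, 0.7688091543903738, 0.01390063156607086, -0.3627117860940297], [0.487158184916339, -0.39099234813446065, -0.7808981281635388, -0.21880882846442792], [-0.594926589001866, 0.5060212128220114, -0.6245037116565008, 1.1855653027811608], [0.0, 0.0, 0.0, 1.0]]
top 412.866152750781 412.866152750781 258.5740894577809 187.86418711610364 [[-0.0274262655948373, -0.999601812437148, -0.006634495300300411, 0.008942646025710195], [-0.9800767797667475, 0.02819546489373757, -0.1966075317007678, 0.5664677679063542], [0.19671630770620896, 0.001110104406925378, -0.9804598216911499, 0.9989275929539055], [0.0, 0.0, 0.0, 1.0]]
wrist 297.3186396354542 297.3186396354542 252.1191575351352 191.84528811477176 [[0.42946382385079346, 0.9030838154411533, -0.0006680506752522462, -0.6243353240872109], [0.8617968017770404, -0.4096083390853122, 0.2992110977197167, -0.03515159639770779], [0.26993906062354245, -0.12907606610066036, -0.9541867074685427, 0.39319893741643286], [0.0, 0.0, 0.0, 1.0]]
```

View pics/top0.png

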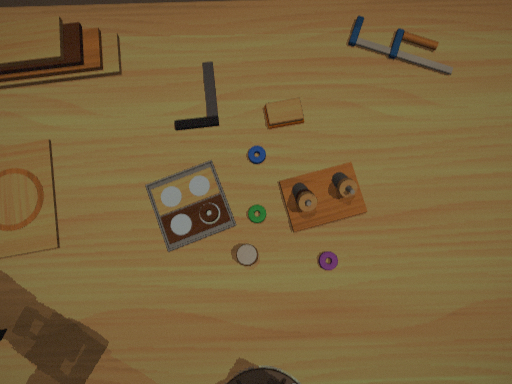

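View pics/scene0.png

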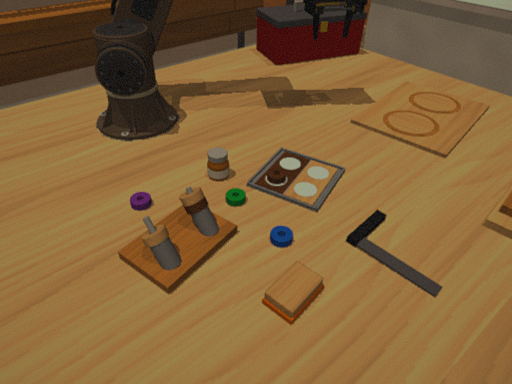

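View pics/wrist0.png

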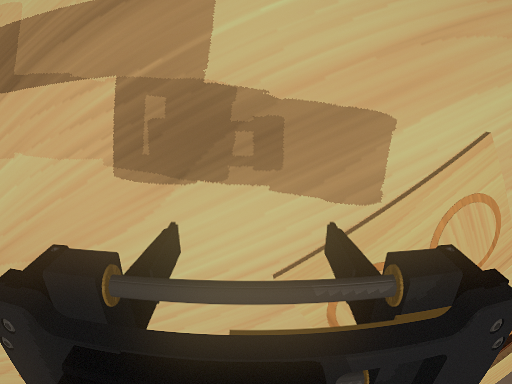

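```bash
python3 - <<'E'
import cv2
t=cv2.imread("pics/top0.png"); s=cv2.imread("pics/scene0.png")
cv2.imwrite("pics/top_stand.png",cv2.resize(t[150:245,270:375],None,fx=7,fy=6.3,interpolation=cv2.INTER_CUBIC)[:600])
def crop(im,x0,y0,x1,y1,f,n):
    cv2.imwrite(n,cv2.resize(im[y0:y1,x0:x1],None,fx=f,fy=f,interpolation=cv2.INTER_CUBIC))
crop(t,275,155,375,235,7,"pics/ts.png")
crop(t,140,155,245,255,6,"pics/tt.png")
crop(s,110,175,250,290,5,"pics/ss.png")
crop(s,240,140,350,215,7,"pics/st.png")
E
```

```text
(no output)
```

View pics/ts.png

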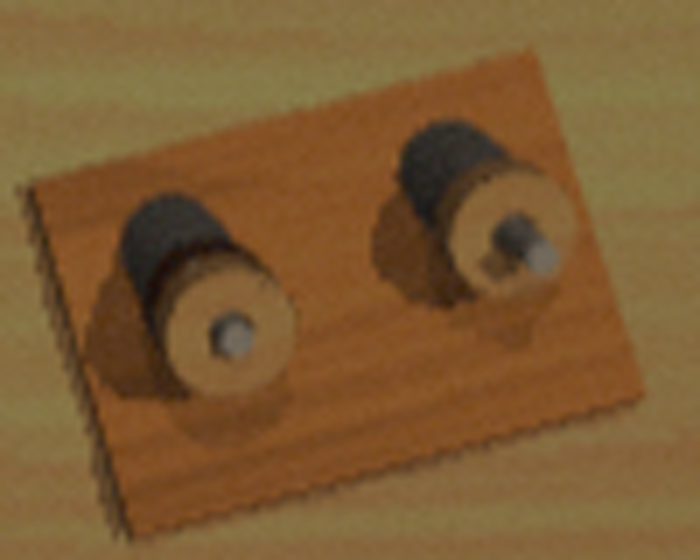

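View pics/tt.png

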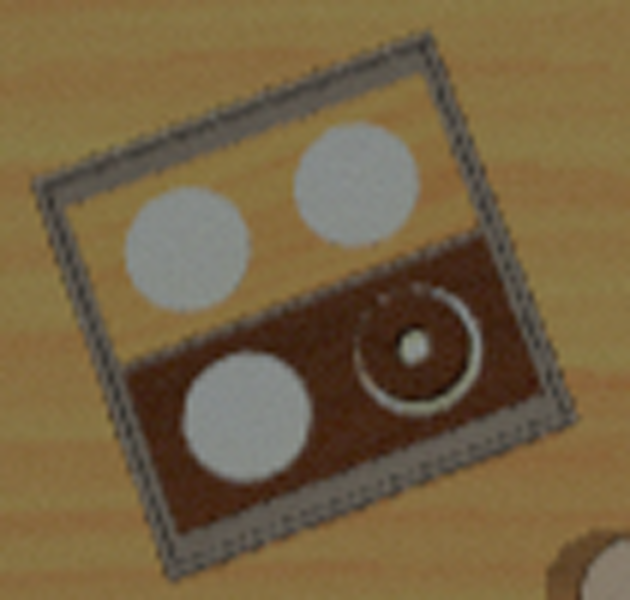

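View pics/ss.png

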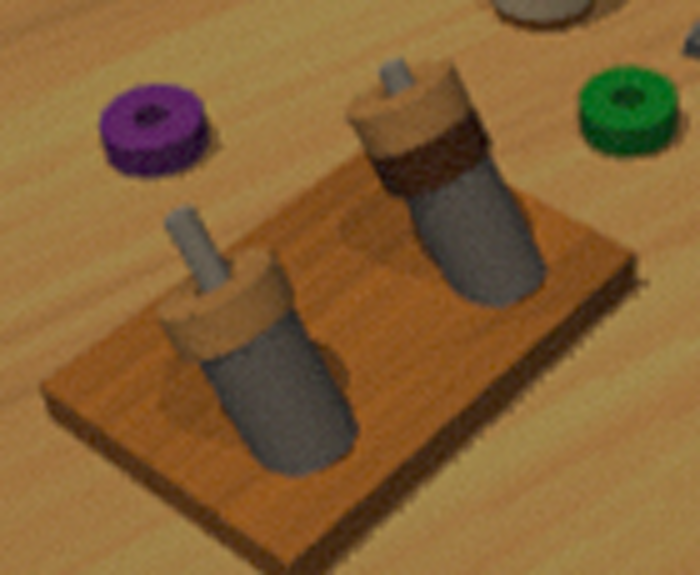

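View pics/st.png

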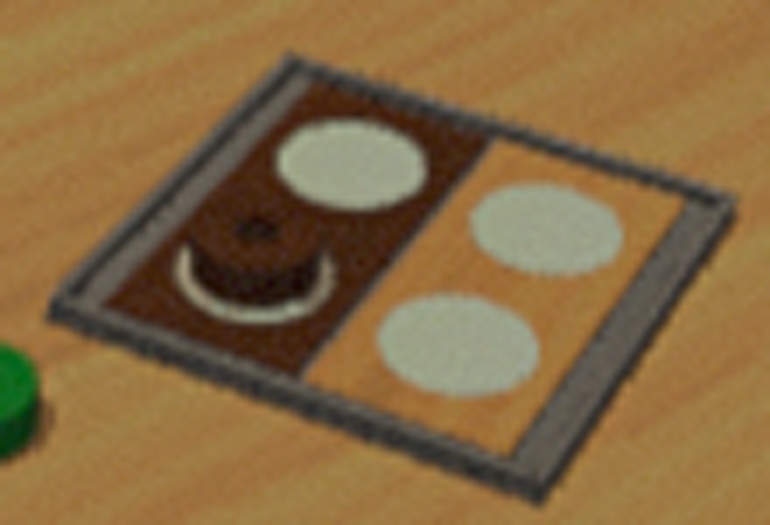

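```bash
cat > h.py <<'E'
import numpy as np,pickle,cv2
from scipy.spatial.transform import Rotation as R
from scipy.optimize import least_squares
def cam(n): return pickle.load(open(n,"rb"))
def proj(d,P):
    P=np.atleast_2d(P); W=np.array(d["world_to_cam"]); c=P@W[:3,:3].T+W[:3,3]
    return np.c_[d["fx"]*c[:,0]/c[:,2]+d["cx"],d["fy"]*c[:,1]/c[:,2]+d["cy"]]
def ray(d,uv,z):
    W=np.array(d["world_to_cam"]); v=np.array([(uv[0]-d["cx"])/d["fx"],(uv[1]-d["cy"])/d["fy"],1])
    o=-W[:3,:3].T@W[:3,3]; r=W[:3,:3].T@v; return o+r*(z-o[2])/r[2]
def cv(p,f,ox,oy): return ((np.array(p)+.5)/f-.5)+[ox,oy]
E
python3 - <<'E'
from h import *
T=cam("top0.pkl");S=cam("scene0.pkl")
tp=cv([(32,187),(533,48),(645,400),(133,538),(235,339),(543,257)],7,275,155)
tl=np.array([(.07,.1,.02),(.07,-.1,.02),(-.07,-.1,.02),(-.07,.1,.02),(-.02,.055,.1066),(-.02,-.055,.1066)])
sp=cv([(43,388),(635,260),(290,568),(394,69),(182,214)],5,110,175)
sl=np.array([(-.07,-.1,.02),(.07,.1,.02),(.07,-.1,.02),(-.02,.055,.1066),(-.02,-.055,.1066)])
def w(q,L): return R.from_euler('z',q[2]).apply(L)+[q[0],q[1],0]
def f(q,a=1,b=1): return np.r_[a*(proj(T,w(q,tl))-tp).ravel(),b*(proj(S,w(q,sl))-sp).ravel()]
for a,b in((1,1),(1,0),(0,1)):
    r=least_squares(f,[.55,-.15,.26],args=(a,b)); print("stand",r.x[:2],np.degrees(r.x[2])); 
    print(f(r.x).reshape(-1,2).round(1).tolist())
    # mean
# tray circles
def white(d,x0,y0,x1,y1):
    im=d["image"][y0:y1,x0:x1].astype(int); g=im[:,:,2]
    m=((im.max(2)-im.min(2)<40)&(g>110)).astype(np.uint8)
    n,l,st,c=cv2.connectedComponentsWithStats(m)
    return [(c[i]+[x0,y0],st[i]) for i in range(1,n) if st[i,4]>60]
for nm,d,bx in(("top",T,(140,155,245,255)),("scene",S,(240,140,350,215))):
    for c,st in white(d,*bx): print(nm,c.round(2),st[2:],ray(d,c,.008).round(4))
# tray outer corners top view z=.012
for p in [(35,182),(430,33),(577,420),(170,578)]: print(ray(T,cv(p,6,140,155),.012).round(4))
for p in [(290,55),(735,200),(540,492),(50,305)]: print("s",ray(S,cv(p,7,240,140),.012).round(4))
E
```

```text
stand [ 0.54820041 -0.17571155] 13.497879501185807
[[0.0, -1.1], [0.4, -0.3], [0.7, -0.5], [0.2, -0.2], [0.6, -0.1], [0.1, -0.1], [-0.3, -0.7], [1.1, -1.4], [0.1, -0.5], [-0.2, -0.8], [-0.4, -0.1]]
stand [ 0.54726149 -0.17476297] 13.62715352780961
[[-0.4, -0.6], [0.0, -0.0], [0.4, -0.2], [-0.1, 0.2], [0.2, 0.4], [-0.2, 0.3], [-0.0, -1.1], [1.1, -1.9], [0.5, -1.1], [-0.1, -1.2], [-0.1, -0.5]]
stand [ 0.54957268 -0.17654872] 13.33182589930946
[[0.4, -1.7], [0.8, -0.7], [0.9, -0.9], [0.4, -0.9], [0.8, -0.7], [0.5, -0.6], [-0.4, -0.2], [1.2, -0.7], [-0.1, 0.3], [-0.1, -0.3], [-0.5, 0.5]]
top [198.92 185.32] [ 21  20 323] [0.5877 0.1528 0.008 ]
top [170.69 196.03] [ 20  21 326] [0.5607 0.2281 0.008 ]
top [180.62 223.81] [ 20  21 331] [0.4856 0.2009 0.008 ]
scene [289.66 163.17] [ 20  12 183] [0.4844 0.1985 0.008 ]
scene [317.58 172.42] [ 21  12 204] [0.5597 0.2258 0.008 ]
scene [304.91 188.9 ] [ 23  14 245] [0.5867 0.1507 0.008 ]
[0.5921 0.2953 0.012 ]
[0.6556 0.1189 0.012 ]
[0.479  0.0555 0.012 ]
[0.4157 0.2323 0.012 ]
s [0.4174 0.2294 0.012 ]
s [0.5944 0.2907 0.012 ]
s [0.6598 0.1126 0.012 ]
s [0.484 0.051 0.012]
```

```bash
cat >> h.py <<'E'
ST=np.array([.5482,-.1757]); SY=13.5; TY=19.75
RS=R.from_euler('z',SY,degrees=True)
AX=np.array([-.5,0,.866])
def pin(side,s,sag=.002):
    return RS.apply(np.array([.03,.055*side,.02])+AX*s+sag*np.array([-.866,0,-.5]))+[*ST,0]
def rot(yaw,tilt):  # tilt: tool leans so that z points forward by tilt deg along stand x; yaw of frame
    z=np.array([np.sin(np.radians(tilt)),0,-np.cos(np.radians(tilt))]); y=np.array([0,1.,0]); x=np.cross(y,z)
    return R.from_euler('z',yaw,degrees=True)*R.from_matrix(np.c_[x,y,z])
def plan(p,Rt,s=None):
    if s is None:
        from plant import ctrl; s=ctrl.sense()
    R0=R.from_euler('xyz',s["ee_rot"],degrees=True)
    d=R0.inv().apply(np.array(p)-s["tcp_pos"])/.5; rv=np.degrees((R0.inv()*Rt).as_rotvec())/45
    print("move",np.r_[d,rv].round(3), "rows",max(abs(np.linalg.norm(d)*10),np.linalg.norm(rv)*45/8.59).round(1))
E
python3 - <<'E'
from h import *
from plant import ctrl
s=ctrl.sense()
print(pin(1,.1,0),pin(-1,.1,0),pin(1,.08))
W=np.array(cam("wrist0.pkl")["world_to_cam"]);R0=R.from_euler('xyz',s["ee_rot"],degrees=True)
print("cam in tool",R0.inv().apply(-W[:3,:3].T@W[:3,3]-s["tcp_pos"]))
plan([.45,.1,.3],rot(SY,0))
plan(pin(1,.17),rot(SY,30))
E
```

```text
[ 0.51591311 -0.12688856  0.1066    ] [ 0.5415921  -0.23384925  0.1066    ] [ 0.52395266 -0.12495844  0.08828   ]
cam in tool [ 0.08463308 -0.00044979 -0.15407146]
move [-0.726 -0.682 -0.137 -0.001 -0.    -0.866] rows 10.1
move [-0.984 -1.081  0.131 -0.228 -0.641 -0.846] rows 14.7
```

Request:
arm_command(moves="-0.726 -0.682 -0.137 0 0 -0.866; -0.726 -0.682 -0.137 0 0 -0.866; -0.726 -0.682 -0.137 0 0 -0.866; -0.726 -0.682 -0.137 0 0 -0.866; -0.726 -0.682 -0.137 0 0 -0.866; -0.726 -0.682 -0.137 0 0 -0.866; -0.726 -0.682 -0.137 0 0 -0.866; -0.726 -0.682 -0.137 0 0 -0.866; -0.726 -0.682 -0.137 0 0 -0.866; -0.726 -0.682 -0.137 0 0 -0.866; -0.726 -0.682 -0.137 0 0 -0.866; -0.726 -0.682 -0.137 0 0 -0.866", gripper=-0.5, newtons=15)

```text
clock: 1.35
tcp_pos: [0.4501, 0.0989, 0.2999]
ee_rot: [-180.0, -0.0, -166.7]
force: [-0.7, 0.6, 0.3]
width: 0.0712
```

```bash
python3 - <<'E'
from h import *
from plant import ctrl
s=ctrl.sense();print(s["clock"],s["joints"],s["tcp_pos"],s["ee_rot"],s["width"])
plan(pin(1,.17),rot(SY,30))
E
```

```text
1.35 [ 4.18742494e+00  1.03967002e+01  1.05631352e+02 -3.54476531e-02
  6.40015132e+01 -9.91027352e+01] [0.45014789 0.09889175 0.29991976] [-1.79973227e+02 -3.42365924e-02 -1.66694301e+02] 0.07118882496258336
move [ 0.049 -0.47   0.268 -0.002 -0.667 -0.004] rows 5.4
```

Request:
arm_command(moves="0.049 -0.47 0.268 0 -0.667 0; 0.049 -0.47 0.268 0 -0.667 0; 0.049 -0.47 0.268 0 -0.667 0; 0.049 -0.47 0.268 0 -0.667 0; 0.049 -0.47 0.268 0 -0.667 0; 0.049 -0.47 0.268 0 -0.667 0; 0.049 -0.47 0.268 0 -0.667 0; 0.049 -0.47 0.268 0 -0.667 0")

```text
clock: 2.15
tcp_pos: [0.5089, -0.0952, 0.2145]
ee_rot: [-178.8, 26.1, -168.2]
force: [0.2, 0.8, 0.1]
width: 0.0712
```

```bash
python3 - <<'E'
from h import *
from plant import ctrl
s=ctrl.sense();print(s["clock"],s["joints"],s["tcp_pos"],pin(1,.17),s["ee_rot"],s["width"])
plan(pin(1,.17),rot(SY,30))
plan(pin(1,.09),rot(SY,30))
d=ctrl.read_camera("wrist");cv2.imwrite("pics/w1.png",d["image"][:,:,::-1]);pickle.dump(d,open("w1.pkl","wb"))
E
```

```text
2.15 [ -24.9503692    14.64358791  120.34613248   33.02784121   26.73666536
 -153.79178647] [ 0.50891504 -0.09516232  0.21447955] [ 0.48019601 -0.13546348  0.16622   ] [-178.75572654   26.05587311 -168.22236236] 0.07118812964539956
move [ 0.108 -0.066  0.056 -0.046 -0.088 -0.033] rows 1.4
move [ 0.097 -0.06   0.216 -0.046 -0.088 -0.033] rows 2.4
```

View pics/w1.png

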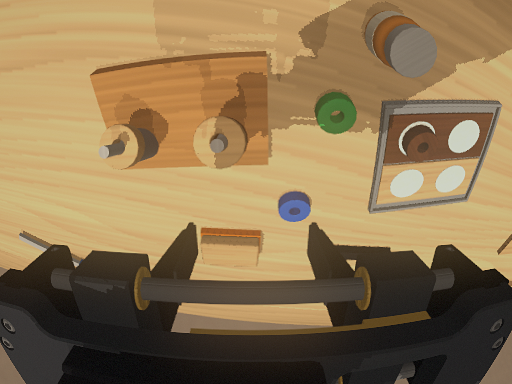

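Request:
arm_command(moves="0 0 -0.05 0 0 1; 0 0 -0.05 0 0 1; 0 0 -0.05 0 0 1; 0 0 -0.05 0 0 1; 0 0 -0.05 0 0 1; 0 0 -0.05 0 0 1")

```text
clock: 2.8
tcp_pos: [0.4981, -0.0961, 0.2366]
ee_rot: [161.6, 18.8, 143.2]
force: [0.4, -0.1, -0.4]
width: 0.0712
```

Request:
arm_command(moves="0 0 0 0 0 1; 0 0 0 0 0 1; 0 0 0 0 0 1; 0 0 0 0 0 1; 0 0 0 0 0 1; 0 0 0 0 0 1")

```text
clock: 3.4
tcp_pos: [0.4979, -0.0947, 0.2365]
ee_rot: [154.0, 0.8, 100.9]
force: [0.1, 0.3, -0.4]
width: 0.0714
```

Request:
arm_command(moves="0 0 0 0 0 1; 0 0 0 0 0 1; 0 0 0 0 0 1; 0 0 0 0 0 1; 0 0 0 0 0 1; 0 0 0 0 0 1")

```text
clock: 4.0
tcp_pos: [0.4976, -0.0933, 0.2365]
ee_rot: [160.5, -17.6, 58.9]
force: [-0.1, 0.4, -0.8]
width: 0.0712
```

```bash
cat >> h.py <<'E'
FL=R.from_euler('z',180,degrees=True)
def rotf(yaw,tilt): return rot(yaw,tilt)*FL
E
python3 - <<'E'
from h import *
from plant import ctrl
s=ctrl.sense();print(s["clock"],s["joints"],s["tcp_pos"],s["ee_rot"])
plan(pin(1,.17),rotf(SY,30))
E
```

```text
4.0 [-25.47217488  11.74564536 119.96534913  30.16723383  29.9228744
 -15.27753439] [ 0.49760452 -0.09328498  0.2365402 ] [160.49723972 -17.57469838  58.926025  ]
move [-0.128 -0.023  0.105  0.005  0.1    0.952] rows 5.0
```

Request:
arm_command(moves="-0.128 -0.023 0.105 0.005 0.1 0.952; -0.128 -0.023 0.105 0.005 0.1 0.952; -0.128 -0.023 0.105 0.005 0.1 0.952; -0.128 -0.023 0.105 0.005 0.1 0.952; -0.128 -0.023 0.105 0.005 0.1 0.952; -0.128 -0.023 0.105 0.005 0.1 0.952; -0.128 -0.023 0.105 0.005 0.1 0.952; -0.128 -0.023 0.105 0.005 0.1 0.952")

```text
clock: 4.8
tcp_pos: [0.4802, -0.1347, 0.1665]
ee_rot: [179.9, -30.0, 13.8]
force: [-0.8, -0.0, 0.0]
width: 0.0714
```

```bash
python3 - <<'E'
from h import *
from plant import ctrl
s=ctrl.sense();print(s["clock"],s["joints"],s["tcp_pos"],pin(1,.17),s["ee_rot"])
plan(pin(1,.17),rotf(SY,30))
plan(pin(1,.09),rotf(SY,30))
d=ctrl.read_camera("wrist");cv2.imwrite("pics/w2.png",d["image"][:,:,::-1]);pickle.dump(d,open("w2.pkl","wb"))
E
```

```text
4.8 [-34.43170854  19.0418602  126.72993595  60.40317573  25.2569493
 -11.94393682] [ 0.48023439 -0.13467364  0.16654049] [ 0.48019601 -0.13546348  0.16622   ] [179.87483964 -29.96829358  13.78244548]
move [-0.001  0.002  0.    -0.     0.001  0.005] rows 0.0
move [-0.001  0.002  0.16  -0.     0.001  0.005] rows 1.6
```

View pics/w2.png

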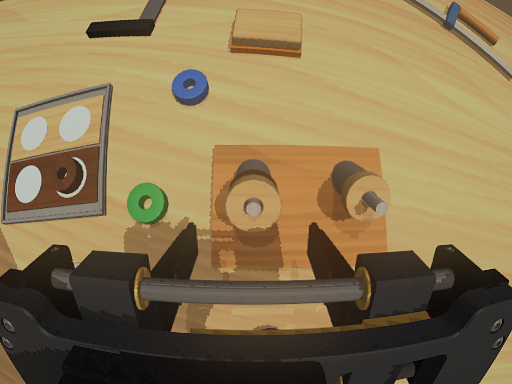

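```bash
cat >> h.py <<'E'
def fish(d,P):
    P=np.atleast_2d(P); W=np.array(d["world_to_cam"]); c=P@W[:3,:3].T+W[:3,3]
    r=np.hypot(c[:,0],c[:,1]); th=np.arctan2(r,c[:,2]); k=d["fx"]*th/r
    return np.c_[c[:,0]*k+d["cx"],c[:,1]*k+d["cy"]]
E
python3 - <<'E'
from h import *
d=cam("w2.pkl")
print(fish(d,[pin(1,.1,0),pin(-1,.1,0),pin(1,.09),pin(-1,.07)]).round(1))
im=d["image"][140:250,200:400,::-1]; cv2.imwrite("pics/w2c.png",cv2.resize(im,None,fx=4,fy=4,interpolation=cv2.INTER_CUBIC))
E
```

```text
[[252.5 208.1]
 [380.5 207.7]
 [252.4 206.1]
 [368.  198.8]]
```

View pics/w2c.png

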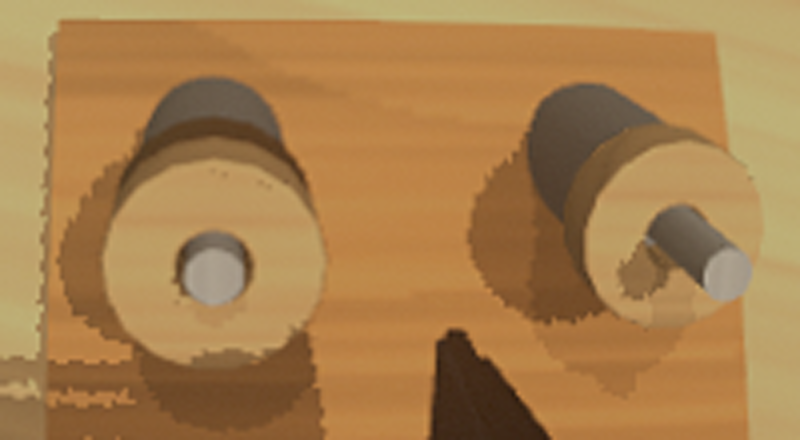

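Request:
arm_command(moves="0 0.002 0.06 0 0 0.005; 0 0.003 0.11 0 0 0.005; 0 0.003 0.14 0 0 0.005; 0 0.003 0.16 0 0 0.005; 0 0.003 0.16 0 0 0.005; 0 0.003 0.16 0 0 0.005")

```text
clock: 5.45
tcp_pos: [0.5194, -0.1267, 0.0974]
ee_rot: [-180.0, -30.0, 13.6]
force: [-0.2, -0.5, 0.4]
width: 0.0715
```

Request:
arm_command(moves="0 0 0 0 0 0; 0 0 0 0 0 0; 0 0 0 0 0 0; 0 0 0 0 0 0; 0 0 0 0 0 0; 0 0 0 0 0 0", gripper=1, newtons=15)

```text
clock: 6.05
tcp_pos: [0.5195, -0.1268, 0.0975]
ee_rot: [180.0, -30.0, 13.6]
force: [-0.6, -0.4, 1.6]
width: 0.0473
```

```bash
python3 - <<'E'
from h import *
from plant import ctrl
s=ctrl.sense();print(s["clock"],s["tcp_pos"],pin(1,.09),s["ee_rot"],s["force"],s["width"])
plan(pin(1,.17),rotf(SY,30))
d=ctrl.read_camera("wrist");cv2.imwrite("pics/w3.png",d["image"][:,:,::-1])
E
```

```text
6.05 [ 0.5194782  -0.12682144  0.09754929] [ 0.51909081 -0.12612566  0.09694   ] [179.98917555 -29.97798097  13.55174883] [-0.6346623  -0.43848641  1.63499877] 0.04725463022572521
move [-0.001 -0.002 -0.159 -0.     0.     0.001] rows 1.6
```

View pics/w3.png

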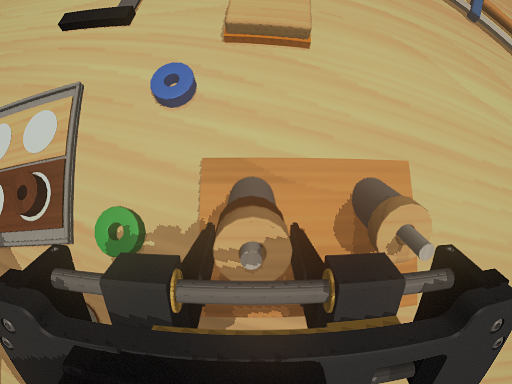

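Request:
arm_command(moves="0 0 -0.02 0 0 0; 0 0 -0.05 0 0 0; 0 0 -0.08 0 0 0; 0 0 -0.11 0 0 0; 0 0 -0.15 0 0 0; 0 0 -0.16 0 0 0")

```text
clock: 6.7
tcp_pos: [0.4803, -0.1364, 0.168]
ee_rot: [179.9, -30.0, 13.6]
force: [0.4, 0.3, -0.3]
width: 0.0475
```

```bash
python3 - <<'E'
from h import *
from plant import ctrl
s=ctrl.sense();print(s["clock"],s["tcp_pos"],s["force"],s["width"])
d=ctrl.read_camera("wrist");cv2.imwrite("pics/w4.png",d["image"][:,:,::-1])
plan([.5872,.1518,.20],rotf(TY,0))
plan([.5602,.227,.15],rotf(TY,0))
E
```

```text
6.7 [ 0.48025821 -0.13635159  0.16796828] [ 0.39125089  0.26788412 -0.29225349] 0.04748113426199987
move [ 0.329 -0.51   0.115  0.038 -0.667 -0.135] rows 6.2
move [ 0.264 -0.669  0.193  0.038 -0.667 -0.135] rows 7.4
```

View pics/w4.png

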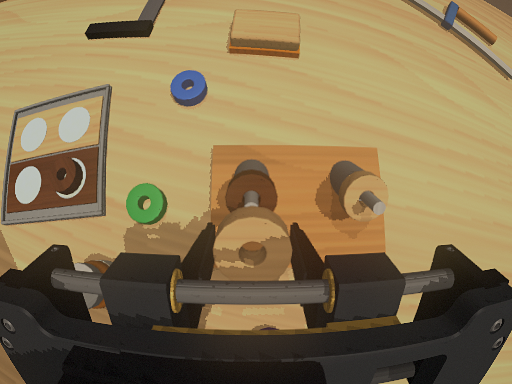

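Request:
arm_command(moves="0.264 -0.669 0.1 0.038 -0.667 -0.135; 0.264 -0.669 0.1 0.038 -0.667 -0.135; 0.264 -0.669 0.1 0.038 -0.667 -0.135; 0.264 -0.669 0.1 0.038 -0.667 -0.135; 0.264 -0.669 0.193 0.038 -0.667 -0.135; 0.264 -0.669 0.193 0.038 -0.667 -0.135; 0.264 -0.669 0.193 0.038 -0.667 -0.135; 0.264 -0.669 0.193 0.038 -0.667 -0.135; 0.264 -0.669 0.193 0.038 -0.667 -0.135; 0.264 -0.669 0.193 0.038 -0.667 -0.135; 0.264 -0.669 0.193 0.038 -0.667 -0.135; 0.264 -0.669 0.193 0.038 -0.667 -0.135")

```text
clock: 7.95
tcp_pos: [0.5596, 0.2282, 0.1484]
ee_rot: [-179.9, 0.1, 19.9]
force: [-0.1, -0.8, -0.4]
width: 0.0473
```

```bash
python3 - <<'E'
from h import *
from plant import ctrl
s=ctrl.sense();print(s["clock"],s["joints"],s["tcp_pos"],s["ee_rot"],s["width"])
plan([.5602,.227,.05],rotf(TY,0))
plan([.5602,.227,.0285],rotf(TY,0))
d=ctrl.read_camera("wrist");cv2.imwrite("pics/w5.png",d["image"][:,:,::-1])
print(fish(d,[[.5602,.227,.008],[.5872,.1518,.008],[.485,.1997,.008]]))
E
```

```text
7.95 [1.58971750e+01 3.17813754e+01 9.72339345e+01 7.80401970e-02
 5.11205097e+01 8.59045485e+01] [0.55955966 0.2281665  0.14842862] [-1.79929817e+02  1.31168160e-01  1.99436502e+01] 0.04732496730081138
move [ 0.001  0.003  0.197 -0.002  0.003  0.004] rows 2.0
move [ 0.001  0.003  0.24  -0.002  0.003  0.004] rows 2.4
[[252.95685309 184.67317501]
 [328.75378334 185.16298488]
 [252.83151931 253.01781844]]
```

View pics/w5.png

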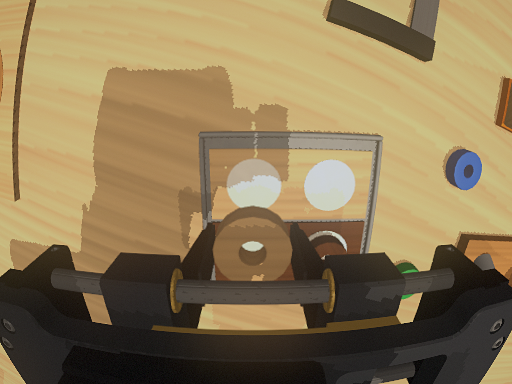

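Request:
arm_command(moves="0.001 0.003 0.09 0 0.002 0.004; 0.001 0.003 0.16 0 0.002 0.004; 0.001 0.003 0.2 0 0.002 0.004; 0.001 0.003 0.225 0 0.002 0.004; 0.001 0.003 0.237 0 0.002 0.004; 0.001 0.003 0.239 0 0.002 0.004; 0.001 0.003 0.239 0 0.002 0.004; 0.001 0.003 0.239 0 0.002 0.004")

```text
clock: 8.8
tcp_pos: [0.5608, 0.2259, 0.0304]
ee_rot: [-180.0, -0.1, 19.7]
force: [-0.5, -0.1, -0.1]
width: 0.0472
```

```bash
python3 - <<'E'
from h import *
from plant import ctrl
s=ctrl.sense();print(s["clock"],s["tcp_pos"],s["ee_rot"],s["width"],s["force"])
d=ctrl.read_camera("wrist");cv2.imwrite("pics/w6.png",d["image"][:,:,::-1])
E
```

```text
8.8 [0.56081345 0.2258628  0.03038228] [-1.79953540e+02 -6.78410927e-02  1.96654994e+01] 0.047220540485252864 [-0.49679319 -0.07751228 -0.07571441]
```

View pics/w6.png

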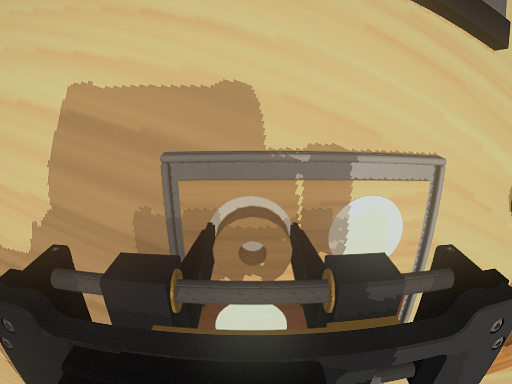

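Request:
arm_command(moves="-0.001 0 0.002 0 0 0; -0.001 0 0.004 0 0 0; -0.001 0 0.004 0 0 0")

```text
clock: 9.15
tcp_pos: [0.5602, 0.2258, 0.0284]
ee_rot: [-180.0, -0.1, 19.7]
force: [-0.7, -0.5, 0.2]
width: 0.0473
```

```bash
python3 - <<'E'
from h import *
from plant import ctrl
s=ctrl.sense();print(s["clock"],s["tcp_pos"],s["ee_rot"],s["width"],s["force"])
d=ctrl.read_camera("wrist");im=d["image"][:,:,::-1].copy()
c=np.array([*s["tcp_pos"][:2],.0285]);a=np.linspace(0,2*np.pi,60)
for r,z,cc,col in((.024,.0285,c,(0,0,255)),(.008,.0285,c,(0,0,255)),(.028,.008,np.array([.5602,.227,0]),(0,255,0)),(.028,.008,np.array([.5872,.1518,0]),(0,255,0))):
    p=fish(d,np.c_[cc[0]+r*np.cos(a),cc[1]+r*np.sin(a),0*a+z]); cv2.polylines(im,[(p*16).round().astype(int)],True,col,1,cv2.LINE_AA,4)
cv2.imwrite("pics/w7.png",cv2.resize(im[140:340,150:420],None,fx=2.9,fy=2.9))
E
```

```text
9.15 [0.5602419  0.2257847  0.02836209] [-1.79953319e+02 -6.64412040e-02  1.96734759e+01] 0.047260003955773046 [-0.73355762 -0.52178977  0.23537405]
```

View pics/w7.png

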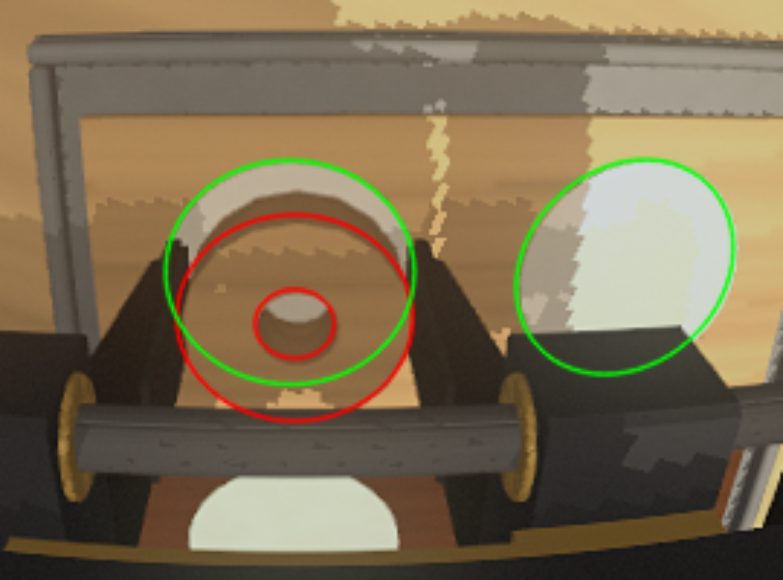

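Request:
arm_command(moves="0 -0.001 0.001 0 0 0; 0 -0.001 0.002 0 0 0; 0 -0.001 0.002 0 0 0")

```text
clock: 9.5
tcp_pos: [0.5603, 0.2261, 0.028]
ee_rot: [-180.0, -0.1, 19.7]
force: [-1.5, -2.4, 8.6]
width: 0.047
```

Request:
arm_command(moves="0 0 0 0 0 0; 0 0 0 0 0 0; 0 0 0 0 0 0; 0 0 0 0 0 0; 0 0 -0.02 0 0 0; 0 0 -0.06 0 0 0; 0 0 -0.12 0 0 0; 0 0 -0.2 0 0 0; 0 0 -0.25 0 0 0", gripper=-0.4)

```text
clock: 10.4
tcp_pos: [0.5606, 0.2261, 0.1562]
ee_rot: [-180.0, -0.2, 19.7]
force: [-0.6, -0.4, 0.3]
width: 0.0667
```

```bash
python3 - <<'E'
from h import *
from plant import ctrl
s=ctrl.sense();print(s["clock"],s["joints"],s["tcp_pos"],s["width"],s["force"])
d=ctrl.read_camera("wrist");im=d["image"][:,:,::-1].copy();cv2.imwrite("pics/w8.png",im)
plan(pin(1,.15),rotf(SY,30))
plan([.46,-.06,.22],rotf(SY,30))
E
```

```text
10.4 [1.56954190e+01 3.11249987e+01 9.70545088e+01 4.39007923e-02
 5.15740028e+01 8.59837897e+01] [0.56058151 0.22613526 0.15623136] 0.06665593192161463 [-0.61974276 -0.38987116  0.32690233]
move [-0.378  0.629  0.018 -0.037  0.655  0.134] rows 7.3
move [-0.384  0.471 -0.124 -0.037  0.655  0.134] rows 6.2
```

View pics/w8.png

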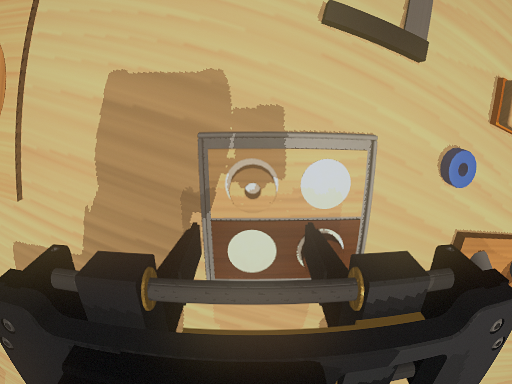

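Request:
arm_command(moves="-0.384 0.471 -0.124 -0.037 0.655 0.134; -0.384 0.471 -0.124 -0.037 0.655 0.134; -0.384 0.471 -0.124 -0.037 0.655 0.134; -0.384 0.471 -0.124 -0.037 0.655 0.134; -0.38 0.629 0 -0.037 0.655 0.134; -0.38 0.629 0 -0.037 0.655 0.134; -0.38 0.629 0 -0.037 0.655 0.134; -0.38 0.629 0 -0.037 0.655 0.134; -0.38 0.629 0 -0.037 0.655 0.134; -0.38 0.629 0 -0.037 0.655 0.134; -0.38 0.629 0 -0.037 0.655 0.134")

```text
clock: 11.55
tcp_pos: [0.4887, -0.1386, 0.1579]
ee_rot: [179.9, -30.1, 13.2]
force: [1.0, 0.2, 0.3]
width: 0.0662
```

```bash
python3 - <<'E'
from h import *
from plant import ctrl
s=ctrl.sense();print(s["clock"],s["joints"],s["tcp_pos"],pin(1,.16),s["width"],s["ee_rot"])
plan(pin(1,.12),rotf(SY,30))
plan(pin(1,.07),rotf(SY,30))
E
```

```text
11.55 [-34.13868951  20.5998962  126.20794701  62.82119802  24.39825146
 -13.79760924] [ 0.48866401 -0.13855865  0.15788328] [ 0.48505786 -0.13429625  0.15756   ] 0.06617095339291051 [179.89420715 -30.07149991  13.2400505 ]
move [-0.005 -0.01   0.078  0.005 -0.002 -0.005] rows 0.8
move [-0.005 -0.011  0.178  0.005 -0.002 -0.005] rows 1.8
```

Request:
arm_command(moves="-0.005 -0.01 0.01 0.005 -0.002 -0.005; -0.005 -0.01 0.03 0.005 -0.002 -0.005; -0.005 -0.01 0.07 0.005 -0.002 -0.005; -0.005 -0.01 0.11 0.005 -0.002 -0.005; -0.005 -0.01 0.15 0.005 -0.002 -0.005; -0.005 -0.01 0.17 0.005 -0.002 -0.005; -0.005 -0.01 0.178 0.005 -0.002 -0.005; -0.005 -0.01 0.178 0.005 -0.002 -0.005")

```text
clock: 12.35
tcp_pos: [0.529, -0.1236, 0.0796]
ee_rot: [-180.0, -30.0, 13.5]
force: [0.2, -0.2, -0.4]
width: 0.0666
```

```bash
python3 - <<'E'
from h import *
from plant import ctrl
s=ctrl.sense();print(s["clock"],s["tcp_pos"],pin(1,.07),s["force"],s["ee_rot"])
plan(pin(1,.07),rotf(SY,30))
E
```

```text
12.35 [ 0.52899379 -0.12361983  0.0796256 ] [ 0.52881451 -0.12379121  0.07962   ] [ 0.21181545 -0.2295535  -0.35690624] [-179.99169307  -29.98289923   13.53324034]
move [-0.     0.    -0.    -0.001  0.     0.001] rows 0.0
```

Request:
arm_command(moves="0 0 0 0 0 0; 0 0 0 0 0 0; 0 0 0 0 0 0; 0 0 0 0 0 0; 0 0 0 0 0 0; 0 0 0 0 0 0", gripper=1)

```text
clock: 12.95
tcp_pos: [0.5291, -0.1238, 0.0799]
ee_rot: [180.0, -30.0, 13.5]
force: [-0.8, -0.9, 5.4]
width: 0.0472
```

Request:
arm_command(moves="0 0 -0.02 0 0 0; 0 0 -0.05 0 0 0; 0 0 -0.08 0 0 0; 0 0 -0.11 0 0 0; 0 0 -0.15 0 0 0; 0 0 -0.18 0 0 0; 0 0 -0.18 0 0 0")

```text
clock: 13.65
tcp_pos: [0.4851, -0.1346, 0.1591]
ee_rot: [179.9, -30.1, 13.6]
force: [0.3, -0.5, -0.3]
width: 0.0473
```

```bash
python3 - <<'E'
from h import *
from plant import ctrl
s=ctrl.sense();print(s["clock"],s["tcp_pos"],s["force"],s["width"])
d=ctrl.read_camera("wrist");cv2.imwrite("pics/w9.png",d["image"][:,:,::-1])
plan([.485,.1997,.15],rotf(TY,0))
E
```

```text
13.65 [ 0.48510996 -0.13459444  0.1590565 ] [ 0.323525   -0.47397252 -0.31319935] 0.04734559603597184
move [ 0.126 -0.65   0.091  0.038 -0.667 -0.135] rows 6.7
```

View pics/w9.png

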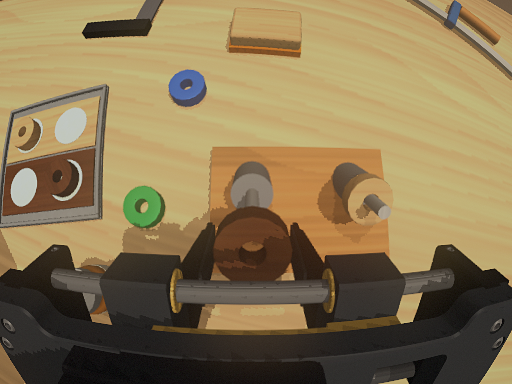

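Request:
arm_command(moves="0.126 -0.65 0.03 0.038 -0.667 -0.135; 0.126 -0.65 0.03 0.038 -0.667 -0.135; 0.126 -0.65 0.03 0.038 -0.667 -0.135; 0.126 -0.65 0.03 0.038 -0.667 -0.135; 0.126 -0.65 0.091 0.038 -0.667 -0.135; 0.126 -0.65 0.091 0.038 -0.667 -0.135; 0.126 -0.65 0.091 0.038 -0.667 -0.135; 0.126 -0.65 0.091 0.038 -0.667 -0.135; 0.126 -0.65 0.091 0.038 -0.667 -0.135; 0.126 -0.65 0.091 0.038 -0.667 -0.135; 0.126 -0.65 0.091 0.038 -0.667 -0.135; 0.126 -0.65 0.091 0.038 -0.667 -0.135")

```text
clock: 14.9
tcp_pos: [0.4843, 0.1998, 0.1491]
ee_rot: [-179.9, 0.1, 19.8]
force: [0.2, -0.4, -0.7]
width: 0.0472
```

```bash
python3 - <<'E'
from h import *
from plant import ctrl
s=ctrl.sense();print(s["clock"],s["joints"],s["tcp_pos"],s["ee_rot"],s["width"])
plan([.485,.1997,.0285],rotf(TY,0))
E
```

```text
14.9 [1.51684965e+01 2.61035932e+01 1.08591113e+02 6.73266049e-02
 4.53874117e+01 8.52913081e+01] [0.48427165 0.1997875  0.14907426] [-1.79945559e+02  7.79311079e-02  1.98299069e+01] 0.04723286766007852
move [ 0.002  0.001  0.241 -0.001  0.002  0.002] rows 2.4
```

Request:
arm_command(moves="0.001 0 0.09 0 0.002 0.002; 0.001 0 0.16 0 0.002 0.002; 0.001 0 0.2 0 0.002 0.002; 0.001 0 0.225 0 0.002 0.002; 0.001 0 0.237 0 0.002 0.002; 0.001 0 0.24 0 0.002 0.002; 0.001 0 0.241 0 0.002 0.002; 0.001 0 0.241 0 0.002 0.002")

```text
clock: 15.7
tcp_pos: [0.485, 0.2001, 0.0294]
ee_rot: [-179.9, -0.1, 19.7]
force: [0.7, 0.1, -0.5]
width: 0.0473
```

```bash
cat >> h.py <<'E'
def chk(name,spots):
    from plant import ctrl
    s=ctrl.sense();print(s["clock"],s["tcp_pos"],s["ee_rot"],s["width"],s["force"])
    d=ctrl.read_camera("wrist");im=d["image"][:,:,::-1].copy()
    c=np.array([*s["tcp_pos"][:2],.0285]);a=np.linspace(0,2*np.pi,60)
    for r,z,cc,col in [(.024,.0285,c,(0,0,255)),(.008,.0285,c,(0,0,255))]+[(.028,.008,q,(0,255,0)) for q in spots]:
        p=fish(d,np.c_[cc[0]+r*np.cos(a),cc[1]+r*np.sin(a),0*a+z]); cv2.polylines(im,[(p*16).round().astype(int)],True,col,1,cv2.LINE_AA,4)
    cv2.imwrite(name,cv2.resize(im[140:340,150:420],None,fx=2.9,fy=2.9))
E
python3 - <<'E'
from h import *
chk("pics/w10.png",[[.485,.1997],[.5872,.1518]])
E
```

```text
15.7 [0.48495114 0.20009014 0.02937108] [-1.79948744e+02 -9.11729512e-02  1.97395421e+01] 0.04733378459783901 [ 0.74855006  0.09667654 -0.54009132]
```

View pics/w10.png

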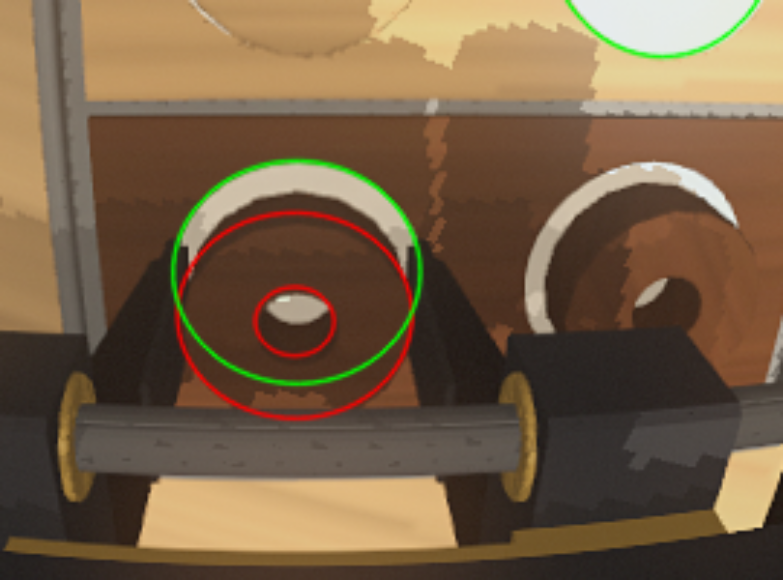

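Request:
arm_command(moves="0 0 0.001 0 0 0; 0 0 0.002 0 0 0; 0 0 0.003 0 0 0; 0 0 0.003 0 0 0")

```text
clock: 16.15
tcp_pos: [0.485, 0.2002, 0.0279]
ee_rot: [-179.9, -0.1, 19.7]
force: [1.0, 0.1, 0.1]
width: 0.0469
```

Request:
arm_command(moves="0 0 0 0 0 0; 0 0 0 0 0 0; 0 0 0 0 0 0; 0 0 0 0 0 0; 0 0 -0.02 0 0 0; 0 0 -0.06 0 0 0; 0 0 -0.12 0 0 0; 0 0 -0.2 0 0 0; 0 0 -0.25 0 0 0", gripper=-0.4)

```text
clock: 17.05
tcp_pos: [0.4851, 0.2001, 0.156]
ee_rot: [-180.0, -0.2, 19.8]
force: [0.4, -0.2, -0.0]
width: 0.0668
```

```bash
python3 - <<'E'
from h import *
from plant import ctrl
s=ctrl.sense();print(s["clock"],s["joints"],s["tcp_pos"],s["width"],s["force"])
plan([.46,-.06,.22],rotf(SY,30))
plan(pin(-1,.165),rotf(SY,30))
d=ctrl.read_camera("wrist");cv2.imwrite("pics/w11.png",d["image"][:,:,::-1])
E
```

```text
17.05 [1.51735434e+01 2.54970615e+01 1.08288090e+02 8.08312269e-02
 4.59815674e+01 8.53673617e+01] [0.4850649  0.20009706 0.15597669] 0.06684456057990655 [ 0.43958595 -0.19262565 -0.01530605]
move [-0.222  0.473 -0.129 -0.037  0.661  0.135] rows 5.4
move [-0.255  0.848 -0.013 -0.037  0.661  0.135] rows 8.9
```

View pics/w11.png

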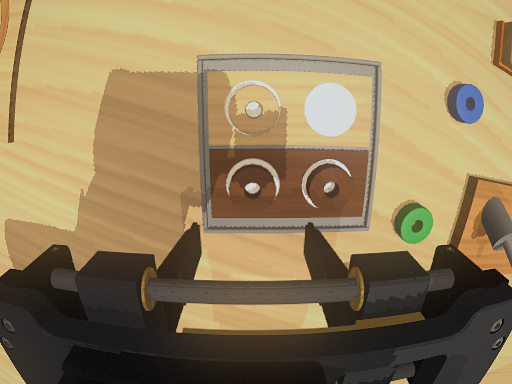

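Request:
arm_command(moves="-0.24 0.6 -0.1 -0.037 0.661 0.135; -0.24 0.6 -0.1 -0.037 0.661 0.135; -0.24 0.6 -0.1 -0.037 0.661 0.135; -0.24 0.6 -0.1 -0.037 0.661 0.135; -0.24 0.6 -0.1 -0.037 0.661 0.135; -0.255 0.848 -0.05 -0.037 0.661 0.135; -0.255 0.848 -0.05 -0.037 0.661 0.135; -0.255 0.848 -0.013 -0.037 0.661 0.135; -0.255 0.848 -0.013 -0.037 0.661 0.135; -0.255 0.848 -0.013 -0.037 0.661 0.135; -0.255 0.848 -0.013 -0.037 0.661 0.135; -0.255 0.848 -0.013 -0.037 0.661 0.135; -0.255 0.848 -0.013 -0.037 0.661 0.135")

```text
clock: 18.4
tcp_pos: [0.5099, -0.2463, 0.1644]
ee_rot: [179.9, -30.3, 13.3]
force: [-0.5, -0.6, 0.4]
width: 0.0667
```

```bash
python3 - <<'E'
from h import *
from plant import ctrl
s=ctrl.sense();print(s["clock"],s["joints"],s["tcp_pos"],pin(-1,.165),s["ee_rot"],s["width"])
plan(pin(-1,.165),rotf(SY,30))
plan(pin(-1,.07),rotf(SY,30))
d=ctrl.read_camera("wrist");cv2.imwrite("pics/w12.png",d["image"][:,:,::-1])
print(fish(d,[pin(-1,.1,0),pin(-1,.07)]))
E
```

```text
18.4 [-43.6291148   24.47771289 116.48663008  52.09781273  32.36402464
 -10.30915063] [ 0.5098783  -0.2462748   0.16436861] [ 0.50830593 -0.24184055  0.16189   ] [179.90864088 -30.32188248  13.3380148 ] 0.06673954951936244
move [-0.003 -0.009  0.004  0.004 -0.007 -0.003] rows 0.1
move [-0.004 -0.01   0.194  0.004 -0.007 -0.003] rows 1.9
[[245.38024897 211.57786435]
 [246.02595506 201.74882011]]
```

View pics/w12.png

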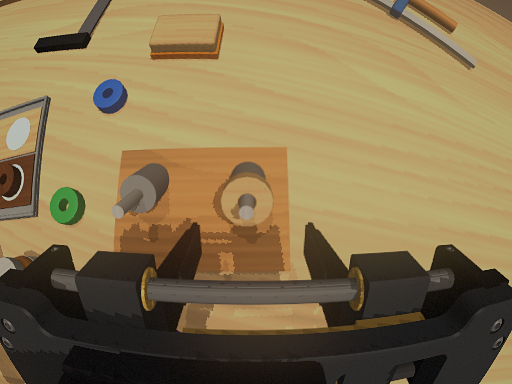

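Tip is at about (246,212), as predicted. Correct, descend, grip, and lift.

Request:
arm_command(moves="-0.004 -0.009 0.01 0.004 -0.007 -0.003; -0.004 -0.009 0.03 0.004 -0.007 -0.003; -0.004 -0.009 0.07 0.004 -0.007 -0.003; -0.004 -0.009 0.11 0.004 -0.007 -0.003; -0.004 -0.009 0.15 0.004 -0.007 -0.003; -0.004 -0.009 0.18 0.004 -0.007 -0.003; -0.004 -0.009 0.194 0.004 -0.007 -0.003; -0.004 -0.009 0.194 0.004 -0.007 -0.003; -0.004 -0.009 0.194 0.004 -0.007 -0.003")

```text
clock: 19.35
tcp_pos: [0.5542, -0.2278, 0.0797]
ee_rot: [-179.9, -30.0, 13.6]
force: [-0.0, -0.8, 0.0]
width: 0.0667
```

```bash
python3 - <<'E'
from h import *
from plant import ctrl
s=ctrl.sense();print(s["clock"],s["tcp_pos"],pin(-1,.07),s["force"],s["ee_rot"])
plan(pin(-1,.07),rotf(SY,30))
E
```

```text
19.35 [ 0.55420225 -0.22778696  0.07969273] [ 0.5544935 -0.2307519  0.07962  ] [-0.04692198 -0.836212    0.0362062 ] [-179.87679779  -29.97251111   13.56579119]
move [-0.001  0.006 -0.    -0.003  0.001  0.001] rows 0.1
```

Request:
arm_command(moves="0 0 0 0 0 0; 0 0 0 0 0 0; 0 0 0 0 0 0; 0 0 0 0 0 0; 0 0 0 0 0 0; 0 0 0 0 0 0", gripper=1)

```text
clock: 19.95
tcp_pos: [0.5544, -0.2285, 0.0801]
ee_rot: [-180.0, -30.0, 13.6]
force: [-1.8, -5.1, 4.0]
width: 0.0472
```

Request:
arm_command(moves="0 0.004 0 0 0 0; 0 0.004 0 0 0 0; 0 0.004 -0.02 0 0 0; 0 0.004 -0.05 0 0 0; 0 0.004 -0.08 0 0 0; 0 0.004 -0.11 0 0 0; 0 0.004 -0.15 0 0 0; 0 0.004 -0.18 0 0 0; 0 0.004 -0.18 0 0 0")

```text
clock: 20.85
tcp_pos: [0.5109, -0.2412, 0.1592]
ee_rot: [179.9, -30.1, 13.6]
force: [0.8, 0.3, -0.6]
width: 0.0469
```

```bash
python3 - <<'E'
from h import *
from plant import ctrl
s=ctrl.sense();print(s["clock"],s["joints"],s["tcp_pos"],s["force"],s["width"])
plan([.5872,.1518,.15],rotf(TY,0))
plan([.52,-.06,.2],rotf(TY,0))
d=ctrl.read_camera("wrist");cv2.imwrite("pics/w13.png",d["image"][:,:,::-1])
E
```

```text
20.85 [-43.03716558  24.86766279 116.83343611  52.58054685  31.7359194
 -10.73405581] [ 0.51092164 -0.2412302   0.15923634] [ 0.8348906   0.34770612 -0.58171858] 0.0469205213416834
move [ 0.279 -0.728  0.182  0.037 -0.667 -0.134] rows 8.0
move [ 0.13  -0.348 -0.019  0.037 -0.667 -0.134] rows 3.7
```

View pics/w13.png

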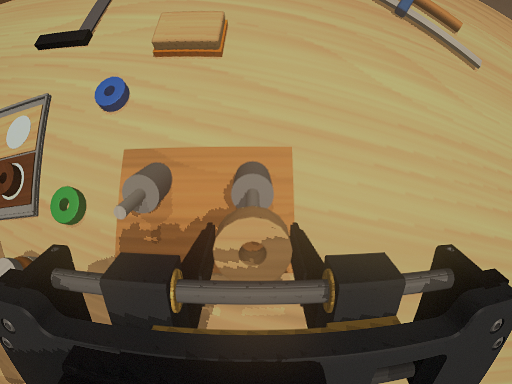

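Request:
arm_command(moves="0.13 -0.348 -0.05 0.037 -0.667 -0.134; 0.13 -0.348 -0.05 0.037 -0.667 -0.134; 0.13 -0.348 -0.05 0.037 -0.667 -0.134; 0.13 -0.348 -0.05 0.037 -0.667 -0.134; 0.279 -0.728 0.1 0.037 -0.667 -0.134; 0.279 -0.728 0.1 0.037 -0.667 -0.134; 0.279 -0.728 0.1 0.037 -0.667 -0.134; 0.279 -0.728 0.182 0.037 -0.667 -0.134; 0.279 -0.728 0.182 0.037 -0.667 -0.134; 0.279 -0.728 0.182 0.037 -0.667 -0.134; 0.279 -0.728 0.182 0.037 -0.667 -0.134; 0.279 -0.728 0.182 0.037 -0.667 -0.134; 0.279 -0.728 0.182 0.037 -0.667 -0.134")

```text
clock: 22.2
tcp_pos: [0.587, 0.1514, 0.1488]
ee_rot: [-179.9, 0.1, 19.8]
force: [-0.0, -0.0, -0.8]
width: 0.0474
```

```bash
python3 - <<'E'
from h import *
from plant import ctrl
s=ctrl.sense();print(s["clock"],s["joints"],s["tcp_pos"],s["ee_rot"],s["width"])
plan([.5872,.1518,.0295],rotf(TY,0))
E
```

```text
22.2 [8.20168641e+00 3.18834770e+01 9.69555310e+01 6.69569795e-02
 5.12513089e+01 7.84034113e+01] [0.58704714 0.1514281  0.14877716] [-1.79930752e+02  7.80080324e-02  1.97563723e+01] 0.04735827818527022
move [ 0.001 -0.     0.239 -0.002  0.002  0.   ] rows 2.4
```

Request:
arm_command(moves="0 0 0.09 0 0.002 0; 0 0 0.16 0 0.002 0; 0 0 0.2 0 0.002 0; 0 0 0.225 0 0.002 0; 0 0 0.236 0 0.002 0; 0 0 0.239 0 0.002 0; 0 0 0.239 0 0.002 0; 0 0 0.239 0 0.002 0")

```text
clock: 23.0
tcp_pos: [0.5873, 0.1515, 0.0303]
ee_rot: [-179.9, -0.1, 19.8]
force: [0.2, -0.1, -0.3]
width: 0.0476
```

```bash
python3 - <<'E'
from h import *
chk("pics/w14.png",[[.5872,.1518]])
E
```

```text
23.0 [0.58731901 0.15152916 0.03028309] [-1.79946914e+02 -1.01120065e-01  1.97519030e+01] 0.047643900691338226 [ 0.24088514 -0.090776   -0.29645618]
```

View pics/w14.png

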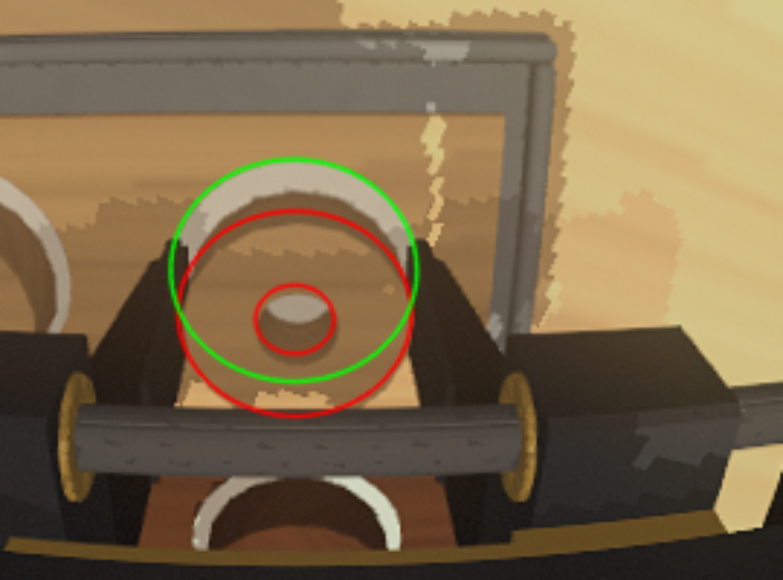

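Request:
arm_command(moves="0 0 0.002 0 0 0; 0 0 0.003 0 0 0; 0 0 0.0045 0 0 0; 0 0 0.0045 0 0 0")

```text
clock: 23.45
tcp_pos: [0.5873, 0.1516, 0.028]
ee_rot: [-179.9, -0.1, 19.8]
force: [0.7, 0.3, -0.1]
width: 0.047
```

Request:
arm_command(moves="0 0 0 0 0 0; 0 0 0 0 0 0; 0 0 0 0 0 0; 0 0 0 0 0 0; 0 0 -0.02 0 0 0; 0 0 -0.06 0 0 0; 0 0 -0.12 0 0 0; 0 0 -0.2 0 0 0; -0.1 0 -0.3 0 0 0; -0.3 0 -0.4 0 0 0; -0.3 0 -0.4 0 0 0; -0.3 0 -0.4 0 0 0; -0.3 0 -0.4 0 0 0", gripper=-0.4)

```text
clock: 24.75
tcp_pos: [0.4437, 0.1, 0.2305]
ee_rot: [180.0, -0.3, 19.7]
force: [0.6, -0.4, 0.3]
width: 0.0663
```

```bash
python3 - <<'E'
from h import *
from plant import ctrl
s=ctrl.sense();print(s["clock"],s["tcp_pos"],s["width"],s["force"],s["joint_vel"])
for n in ("wrist","top","scene"):
    d=ctrl.read_camera(n);im=d["image"][:,:,::-1].copy()
    cv2.imwrite(f"pics/f_{n}.png",im)
    if n=="scene":
        a=np.linspace(0,2*np.pi,60)
        for q in ([.5602,.227],[.5872,.1518],[.485,.1997],[.512,.1245]):
            for z in(.008,.028):
                p=proj(d,np.c_[q[0]+.024*np.cos(a),q[1]+.024*np.sin(a),0*a+z]);cv2.polylines(im,[(p*16).round().astype(int)],True,(0,255,0),1,cv2.LINE_AA,4)
        f=cv2.resize(np.vstack([d["image"][140:215,240:350,::-1],im[140:215,240:350]]),None,fx=4,fy=4,interpolation=cv2.INTER_CUBIC);cv2.imwrite("pics/f_sc.png",f)
E
```

```text
24.75 [0.44368265 0.10002003 0.23049754] 0.06625769438723407 [ 0.57259348 -0.41031612  0.30361328] [ 0.50634883  4.57485737 -3.49239321  0.11538101 -2.1647182   0.92886867]
```

View pics/f_sc.png

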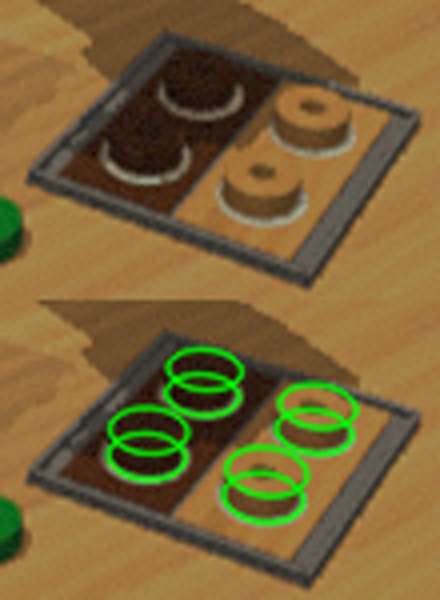

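View pics/f_wrist.png

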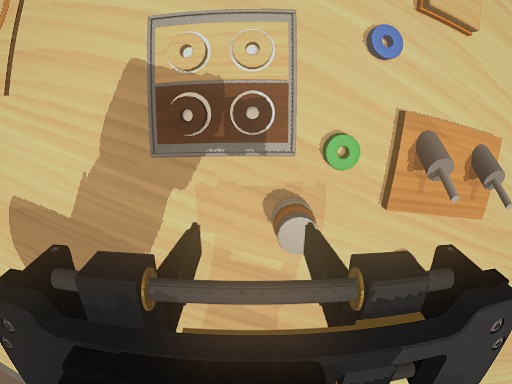

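View pics/f_scene.png

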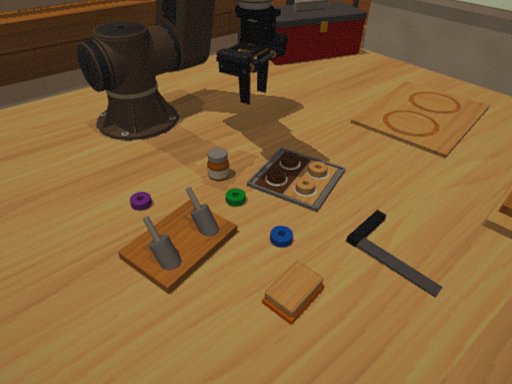

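All four wheels sit flat and centred on their circles, the bystanders haven't moved, and the arm is clear of everything. I'm handing it in.

```bash
python3 -c "
from plant import ctrl
print(ctrl.job_done())"
```

```text
the job is handed in; nothing more can be done
None
```

All three wheels are off the pins and in the tray. The two light ones are on the pale board, and the dark one is beside the wheel that was already on the dark board. I set each one down to the board before letting go, and handed the job in at about 25 s of the 64 s allowed.

- **Last checks:** in the final scene and wrist pictures all four wheels lie flat inside their white circles, off centre by an estimated 1–2 mm or less. That estimate is read by eye from the pictures. The sanding block, try square and oil jar look unmoved. The gripper was open about 0.2 m above the bench, touching nothing.
- **What went wrong on the way:** my first gripper orientation ran into the last joint's limit, so I turned it half a turn and carried on. On the right pin I closed about 3 mm off to the side, which pushed on the tool with about 5 N. I shifted the gripper 2 mm before lifting, and the wheel came off cleanly.
- **Weaker evidence:** the force reading showed contact with the board (8.6 N) only for the first wheel. The other two showed none, so I released them at the same height as the first.

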